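Point out the next glazing job

ROBOT

A 6-joint arm with a two-finger parallel gripper is mounted at the origin on the work surface. World frame = base frame: x ahead of the robot, y to its left, z up, the work surface at z = 0. Lengths are in mm, angles in rad, forces in N, time in s.
With the tool pointing down it reaches from about 275 to 750 mm from the base axis. Payload 10.2 kg.
Tool frame: the origin (TCP) lies midway between the tips of the shut fingers; the grasp point (between the pads) lies 19 mm behind it; z points along the fingers, y is the line along which they close (so a half turn about z gives the same grasp; the last joint's range is limited). The gripper opens to 85 mm and grips with 20 to 120 N. Pads are 22 mm wide; open, the fingers measure 114 mm over their backs; the gripper's body (76 mm by 85 mm) begins 54 mm behind the grasp point. The pads swing forward as they close: fully open they stand 13 mm farther back than shut.
Start: joints at [-1.416, 0.313, 1.498, -0, 1.331, -0.223], TCP at [193.648, -487.987, 231.294] pointing down, gripper open.
Joint ranges: [-2.94, 2.94], [-0.97, 2.17], [0.19, 2.56], [-1.23, 4.37], [0.02, 3.11], [-2.88, 2.88]. Speed limits (rad/s): [2.39, 2.39, 3.01, 3.14, 3.14, 3.14].

INTERFACE

Orientations are given as a unit quaternion [w, x, y, z].
In Python, from rig import ctrl gives the robot as it stands.
- The arm moves only by the tool send_rows, never from a script. Its argument "targets" is a list of rows, each an object with "offset": the shift along the world's x, y, z in cm, a list of three; "spin": the turn about the world's z in rad. A call has 1 to 8 rows; each row is the pose to reach, as a shift and turn from the pose commanded when the call began; what a row does not reach only later rows make up. A row lasts 1/12 s, in which the tool goes at most 41.7 mm and 7.16 degrees, less where a joint would pass 70% of its speed; a pose out of reach is approached as far as the arm can. A call with a gripper value outside its range is refused whole. "grip" is the opening, from 0 (shut) to 1 (fully open), set as the call begins (left out, the last holds). The fingers move at their own pace and stop on an object; "squeeze" is the grip in N (left out, the last holds). Time passes only in rows, so rows that repeat a pose let the fingers close. It gives the time, the measured TCP pose, the force, the opening and the grip force at its end, in the units of the state.
- ctrl.sense(): the state, without advancing time (a new reading comes with each control period).
- ctrl.capture(name): name is "scene" or "top" or "wrist"; returns (picture, depth): 384x512x3 uint8, red, green, blue; 384x512 float32, mm along the optical axis (not along the pixel's ray), 0 where there is no reading.
- ctrl.calibration(name): a dict with "fx", "fy", "cx", "cy" (pixels), "view" (4x4, takes a point from world to camera coordinates); the wrist camera has in their place "mount" (4x4, takes a point from camera to tool coordinates, whose origin is the TCP and whose axes are the flange's). Camera axes: x right, y down, z forward; pixel columns grow to the right and rows downward; lengths in mm; the calibration is good to about 2 mm. The wrist camera is an equidistant fisheye: a pixel r from the principal point sees the ray r / f radians off the axis. A picture is of the moment at which its call begins: read the wrist's pose just before it. calibration takes no time and is no camera call.
- ctrl.finish_job(): hands the job in; it is judged then, once.
Trained networks look in the newest picture that a camera, given by its name, has taken for a name from the list of things; names that differ only in an ending like _2 or _b are one class to them, and where a whole thing is asked for, a point or a joint stands for the part that bears it (a point fixed in the world has none). Each returns a list of dicts, best first, with "conf" (0 to 1); they miss things now and then, are a little off and sometimes report something else, mostly with a low value. They report only what shows in the picture. A call takes as long as a camera call. They do not tell look-alikes from the thing itself.
- ctrl.search_frame(camera, query): "box" ([left, top, right, bottom] in pixels, round what is visible of it).
- ctrl.place_of(camera, query): "uv" ([column, row] in pixels: a listed point, or the origin of a listed thing).
The state is a dict: "time_s": time; "joints": joint angles; "dq": joint speeds; "tau": joint torques, N m; "eef_pos": TCP position; "ee_rot": TCP orientation; "force": force on the tool from outside, world axes, zero at the start; "wrist_torque": the same for the moment, N m; "grip_width": opening from 0.0 (shut) to 1.0 (fully open); "grip_force": force on a finger pad.
Only numpy, scipy, OpenCV 4.12 (cv2) and the standard library are available. Lean on these libraries where they do the work, as an engineer would, in place of code of your own. Each camera call takes 0.05 s, during which the arm holds its last target. There are 200 camera calls.

TASK

Show the studio assistant the next glazing job by pointing, touching nothing at all: bring the fingertips to about three centimetres above the middle of the unglazed bowl's mouth, where it stands on the banding wheel, and stay there for two seconds. Then point in the same way, about three centimetres above the middle of its lid, at the glaze jar whose colour matches the finished bowl on the square brown wooden block; stay there for two seconds and finish with the fingertips still pointing at it.

Things in the scene. Friction and masses are not known exactly. Their poses are not given: they have to be found in the camera images.
- raw_bowl: the unglazed bowl: matt pinkish-tan clay, 120 mm across the rim, 65 mm tall, standing on the banding wheel. Origin: centre of its underside; z up (rim plane at z = +65 mm)
- wheel: the banding wheel (potter's turntable): grey foot and round aluminium top 170 mm across, 70 mm high, fixed to the table and not turning. Origin: centre of its underside
- board: plywood ware board 120 x 400 x 18 mm, fixed, carrying the three glaze jars in a row about 130 mm apart. Origin: centre of its underside; long side along its y
- wood_block: square dark-brown wooden block 130 x 130 x 40 mm on which one of the three glazed bowls stands, the sample; fixed. Origin: centre of its underside
- jar_red: closed glaze jar, dark red (oxblood) lid and body with a plain paper band, 67 mm across, 85 mm tall, on the ware board. Origin: centre of its underside; z up (top of the lid at z = +85 mm)
- bowl_red: finished bowl glazed dark red (oxblood), 104 mm across the rim, 60 mm tall, standing on the wooden block or on one of two round white plinths (130 mm across, 40 mm high). Origin: centre of its underside
- jar_black: closed glaze jar, black lid and body with a plain paper band, 67 mm across, 85 mm tall, on the ware board. Origin: centre of its underside; z up (top of the lid at z = +85 mm)
- bowl_black: finished bowl glazed black, 104 mm across the rim, 60 mm tall, standing on the wooden block or on one of two round white plinths (130 mm across, 40 mm high). Origin: centre of its underside
- jar_cream: closed glaze jar, cream lid and body with a plain paper band, 67 mm across, 85 mm tall, on the ware board. Origin: centre of its underside; z up (top of the lid at z = +85 mm)
- bowl_cream: finished bowl glazed cream, 104 mm across the rim, 60 mm tall, standing on the wooden block or on one of two round white plinths (130 mm across, 40 mm high). Origin: centre of its underside
There are look-alikes about, which are no part of the job. Leave any orange, purple or turquoise look-alike of the jar_black alone.

How it is judged:
By the outcome, as a careful person would: the job done as asked, in the order asked, and still so for the second after the job is handed in, with the robot touching nothing.
It also fails if it takes over 38 s, if anything falls off the work surface, if the arm or the gripper's body presses on something with over 40 N, if the wrist force passes 120 N, or if a joint passes its speed limit or range.

## Working session

There is one attempt and no reset: what is moved stays moved. The work goes in short steps, Python scripts to look and compute and a tool call to move; the robot and the scene stay as the last step left them, time stands still between calls to the robot, and variables do not carry over. Pictures are saved under pics/ and viewed, at most 10 in all, crops included, and the job is handed in when it is done.

Besides the shell and the picture viewer there is one more tool, called after "Emit:" by a JSON object that holds its "op" and its "data", one argument or row to a line. send_rows: Moves the arm, as the interface text tells. Its arguments: {"type":"object","properties":{"targets":{"type":"array"},"grip":{"type":"number"},"squeeze":{"type":"number"}},"required":["targets"]}

```bash
mkdir -p pics; cat > h.py <<'E'
import numpy as np,cv2
from rig import ctrl
def world(cam,u,v,z):
    c=ctrl.calibration(cam);P=np.linalg.inv(np.array(c["view"]))
    return (P@[(u-c["cx"])/c["fx"]*z,(v-c["cy"])/c["fy"]*z,z,1])[:3]
def cloud(cam,D):
    c=ctrl.calibration(cam);P=np.linalg.inv(np.array(c["view"]))
    v,u=np.indices(D.shape);Q=np.stack([(u-c["cx"])/c["fx"]*D,(v-c["cy"])/c["fy"]*D,D,D*0+1],-1)
    return (Q@P.T)[...,:3]
E
python3 - <<'E'
from h import *
for cam in("scene","top"):
    I,D=ctrl.capture(cam);np.savez(f"{cam}.npz",I=I,D=D)
    cv2.imwrite(f"pics/{cam}.png",cv2.resize(I[...,::-1],(768,576)))
for n in("raw_bowl","jar_red","jar_black","jar_cream","wood_block"):
    for b in ctrl.search_frame("top",n)[:4]: print(n,np.round(b["box"]),round(b["conf"],2))
print(ctrl.sense()["time_s"])
E
```

```text
raw_bowl [379. 191. 433. 242.] 0.79
raw_bowl [118. 200. 272. 252.] 0.67
jar_red [227. 205. 257. 235.] 0.97
jar_black [191. 159. 216. 189.] 0.84
jar_black [135. 154. 171. 191.] 0.77
jar_black [174. 211. 208. 236.] 0.76
jar_black [127. 260. 164. 289.] 0.72
jar_cream [121. 214. 157. 240.] 0.97
jar_cream [357. 186. 424. 261.] 0.51
wood_block [260.  89. 316. 143.] 0.69
0.35
```

View pics/top.png

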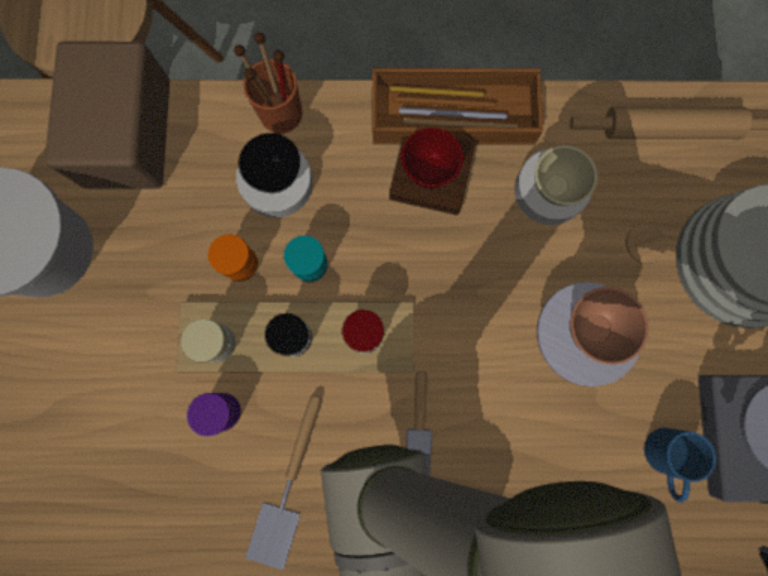

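View pics/scene.png

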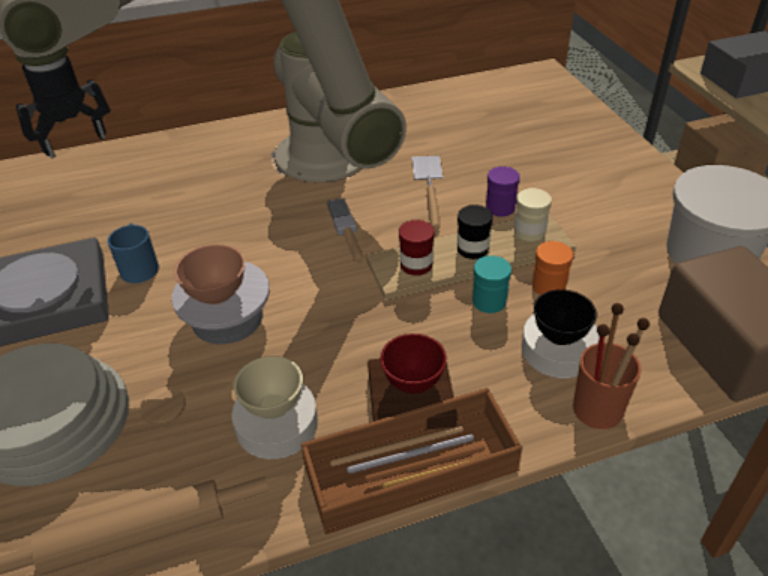

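Top picture (768-wide): the unglazed bowl is at (608,325) on the wheel. The red bowl is on the square block at (432,157), cream is on a round plinth at (565,175), and black is on another at (270,165). On the board the jars are cream (205,340), black (288,333) and red (363,330).

Things that could be mistaken for the bowl: the cream bowl (565,175), the brush cup (275,95) and the blue mug (690,455). For the jar: black (288,333), cream (205,340), orange (232,256), turquoise (305,258) and purple (213,413). My choice is the raw bowl at (608,325) and jar_red at (363,330). Next I'll check both in one crop and measure them.

```bash
python3 - <<'E'
from h import *
z=np.load("top.npz");I,D=z["I"],z["D"];W=cloud("top",D)
cv2.imwrite("pics/crop.png",cv2.resize(I[80:260,220:440,::-1],None,fx=3,fy=3))
def circ(box,lo,hi):
    l,t,r,b=box;p=W[t:b,l:r].reshape(-1,3);p=p[(p[:,2]>lo)&(p[:,2]<hi)]
    (c,r)=cv2.minEnclosingCircle(p[:,:2].astype(np.float32))
    print(np.round(c),round(r),len(p),np.round(np.percentile(p[:,2],[5,50,95])),p[:,:2].mean(0).round())
circ((372,185,440,250),125,145)
circ((222,200,262,240),95,112)
p=W[60:300,60:440].reshape(-1,3)
for x in range(150,800,50):
    print(x,[int(np.nan_to_num(max(p[(abs(p[:,0]-x)<25)&(abs(p[:,1]-y)<25)][:,2],default=-1))) for y in range(-400,401,50)])
c=ctrl.calibration("wrist");s=ctrl.sense();print(s["eef_pos"],s["ee_rot"])
E
```

```text
[ 472. -313.] 60 536 [126. 134. 138.] [ 475. -324.]
[467.  63.] 33 627 [101. 104. 106.] [467.  63.]
150 [-1, -1, -1, -1, -1, -1, -1, -1, -1, -1, -1, -1, -1, -1, -1, -1, -1]
200 [-1, -1, -1, -1, -1, -1, -1, -1, -1, -1, -1, -1, -1, -1, -1, -1, -1]
250 [-1, -1, -1, -1, -1, -1, -1, -1, -1, -1, -1, -1, -1, -1, -1, -1, -1]
300 [60, 5, 5, 6, 6, 6, 5, 25, 228, 229, 5, 24, 18, 86, 89, 88, 5]
350 [6, 6, 6, 6, 5, 6, 5, 24, 20, 5, 8, 24, 7, 88, 90, 89, 6]
400 [71, 137, 138, 75, 6, 8, 5, 24, 24, 1017, 22, 24, 22, 23, 106, 106, 21]
450 [73, 137, 137, 138, 73, 6, 6, 6, 24, 109, 107, 108, 108, 24, 108, 108, 21]
500 [0, 138, 137, 138, 71, 5, 6, 7, 24, 107, 107, 106, 108, 24, 107, 106, 23]
550 [5, 137, 138, 74, 6, 7, 6, 6, 5, 5, 6, 89, 88, 87, 88, 5, 6]
600 [13, 6, 5, 6, 4, 6, 6, 6, 6, 5, 6, 90, 90, 89, 90, 5, 6]
650 [13, 5, 104, 101, 6, 7, 6, 5, 6, 5, 5, 4, 5, 5, 86, 6, 5]
700 [5, 40, 103, 102, 101, 5, 102, 102, 103, 6, 5, 101, 102, 102, 42, 6, 5]
750 [4, 5, 104, 104, 102, 5, 104, 69, 103, 5, 5, 103, 102, 104, 45, 5, 114]
[ 193.6470736  -487.93661544  231.1708203 ] [-1.32097900e-04  9.82212064e-01  1.87774981e-01  8.11550057e-06]
```

View pics/crop.png

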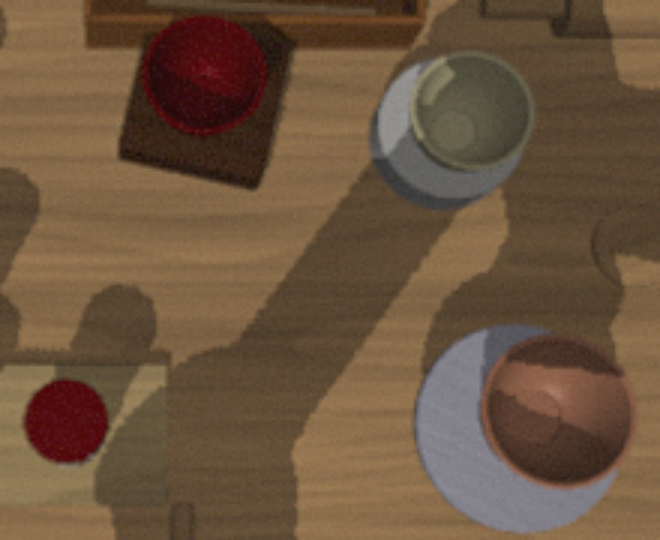

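The crop confirms the red bowl is on the square block, the raw clay bowl is on the wheel and the lid is red. The bowl's rim centre is about (472,-313,135) and the red lid centre is about (467,63,103).

Emit:
{"op": "send_rows", "data": {
  "grip": 0,
  "targets": [
    {"offset": [2.5,1.6,0.5],"spin": 0},
    {"offset": [5.5,3.5,1],"spin": 0},
    {"offset": [8.5,5.4,1],"spin": 0},
    {"offset": [11.5,7.2,1],"spin": 0},
    {"offset": [14.5,9.1,1],"spin": 0},
    {"offset": [17.5,11,1],"spin": 0},
    {"offset": [20.5,12.9,1],"spin": 0},
    {"offset": [23.5,14.8,1],"spin": 0}
  ]
}}

```text
time_s: 1.02
eef_pos: [430.0, -338.8, 241.4]
ee_rot: [0.0, 0.982, 0.188, 0.0]
force: [1.1, -1.1, -1.0]
grip_width: 0.001
grip_force: 0.0
```

Emit:
{"op": "send_rows", "data": {
  "targets": [
    {"offset": [2.3,1.5,0],"spin": 0},
    {"offset": [4.3,2.7,0],"spin": 0},
    {"offset": [4.3,2.7,-1.5],"spin": 0},
    {"offset": [4.3,2.7,-3],"spin": 0},
    {"offset": [4.3,2.7,-4.5],"spin": 0},
    {"offset": [4.3,2.7,-4.5],"spin": 0}
  ]
}}

```text
time_s: 1.52
eef_pos: [470.9, -312.0, 193.5]
ee_rot: [-0.002, 0.982, 0.188, -0.001]
force: [-0.4, 0.0, 0.0]
grip_width: 0.002
grip_force: 0.0
```

```bash
python3 - <<'E'
from h import *
s=ctrl.sense();I,D=ctrl.capture("wrist");c=ctrl.calibration("wrist")
w,x,y,z=s["ee_rot"];from scipy.spatial.transform import Rotation as R
v,u=np.indices(D.shape);dx,dy=u-c["cx"],v-c["cy"];r=np.hypot(dx,dy)+1e-9;t=r/c.get("fx",c.get("f"))
X=np.stack([dx/r*np.tan(t)*D,dy/r*np.tan(t)*D,D,D*0+1],-1)
P=((X@np.array(c["mount"]).T)[...,:3])@R.from_quat([x,y,z,w]).as_matrix().T+s["eef_pos"]
k=(D>0)&(abs(P[...,2]-133)<6)&(np.hypot(P[...,0]-472,P[...,1]+313)<85)&(t<1.4)
p=P[k];print(len(p),cv2.minEnclosingCircle(p[:,:2].astype(np.float32)),p[:,2].max(),s["eef_pos"],s["time_s"])
I2=I.copy();I2[k]=[0,255,0];cv2.imwrite("pics/w.png",np.hstack([I,I2])[::1,:,::-1][:, ::1] if 0 else cv2.resize(I2[...,::-1],(768,576)))
E
```

```text
4177 ((474.1119689941406, -313.3404235839844), 59.86510467529297) 137.66385320698555 [ 470.87768441 -312.02935343  193.45376937] 1.5167
```

View pics/w.png

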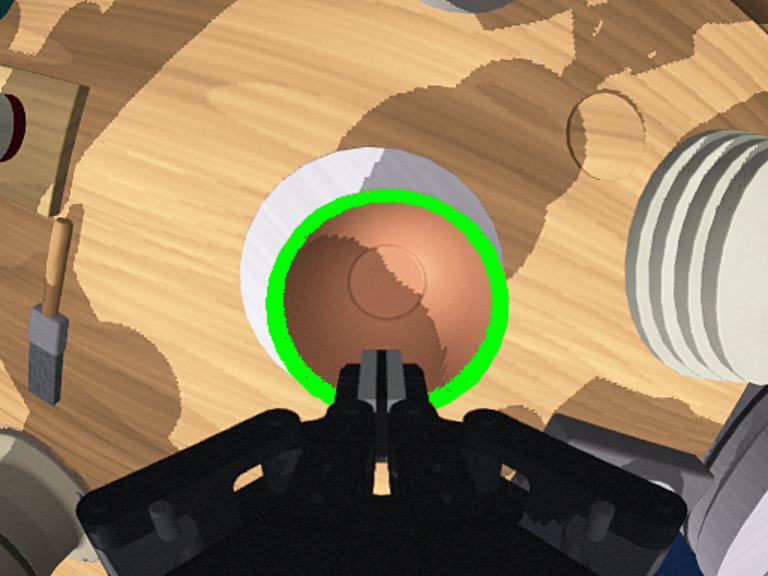

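The wrist view puts the rim ring at centre (387,300) with the shut tips over the bowl. The rim centre comes out at (474,-313), which agrees with the top view. Now I'll descend and hold.

Emit:
{"op": "send_rows", "data": {
  "targets": [
    {"offset": [0.2,0,-1],"spin": 0},
    {"offset": [0.2,0,-2],"spin": 0},
    {"offset": [0.2,0,-3],"spin": 0},
    {"offset": [0.2,0,-3],"spin": 0},
    {"offset": [0.2,0,-3],"spin": 0},
    {"offset": [0.2,0,-3],"spin": 0},
    {"offset": [0.2,0,-3],"spin": 0},
    {"offset": [0.2,0,-3],"spin": 0}
  ]
}}

```text
time_s: 2.23
eef_pos: [473.8, -313.2, 166.8]
ee_rot: [0.0, 0.982, 0.188, 0.0]
force: [-0.5, -0.3, 0.2]
grip_width: -0.002
grip_force: 0.0
```

Emit:
{"op": "send_rows", "data": {
  "targets": [
    {"offset": [0,0,0],"spin": 0},
    {"offset": [0,0,0],"spin": 0},
    {"offset": [0,0,0],"spin": 0},
    {"offset": [0,0,0],"spin": 0},
    {"offset": [0,0,0],"spin": 0},
    {"offset": [0,0,0],"spin": 0},
    {"offset": [0,0,0],"spin": 0},
    {"offset": [0,0,0],"spin": 0}
  ]
}}

```text
time_s: 2.9
eef_pos: [473.6, -313.0, 166.3]
ee_rot: [-0.0, 0.982, 0.188, -0.0]
force: [0.3, -0.0, -0.7]
grip_width: -0.002
grip_force: 0.0
```

Emit:
{"op": "send_rows", "data": {
  "targets": [
    {"offset": [0,0,0],"spin": 0},
    {"offset": [0,0,0],"spin": 0},
    {"offset": [0,0,0],"spin": 0},
    {"offset": [0,0,0],"spin": 0},
    {"offset": [0,0,0],"spin": 0},
    {"offset": [0,0,0],"spin": 0},
    {"offset": [0,0,0],"spin": 0},
    {"offset": [0,0,0],"spin": 0}
  ]
}}

```text
time_s: 3.57
eef_pos: [473.7, -313.0, 166.3]
ee_rot: [0.0, 0.982, 0.188, -0.0]
force: [-0.9, -0.2, 0.5]
grip_width: 0.0
grip_force: 0.0
```

Emit:
{"op": "send_rows", "data": {
  "targets": [
    {"offset": [0,0,0],"spin": 0},
    {"offset": [0,0,0],"spin": 0},
    {"offset": [0,0,0],"spin": 0},
    {"offset": [0,0,0],"spin": 0},
    {"offset": [0,0,0],"spin": 0},
    {"offset": [0,0,0],"spin": 0},
    {"offset": [0,0,0],"spin": 0},
    {"offset": [0,0,0],"spin": 0}
  ]
}}

```text
time_s: 4.23
eef_pos: [473.6, -313.0, 166.3]
ee_rot: [-0.0, 0.982, 0.188, -0.0]
force: [-0.6, 0.6, 0.6]
grip_width: -0.0
grip_force: 0.0
```

Emit:
{"op": "send_rows", "data": {
  "targets": [
    {"offset": [0,0,1.5],"spin": 0},
    {"offset": [0,0,3.5],"spin": 0},
    {"offset": [0,0,5.5],"spin": 0},
    {"offset": [0,2,6],"spin": 0},
    {"offset": [0,5,6],"spin": 0},
    {"offset": [0,8,6],"spin": 0},
    {"offset": [0,11,6],"spin": 0},
    {"offset": [0,14,6],"spin": 0}
  ]
}}

```text
time_s: 4.9
eef_pos: [473.4, -171.7, 226.4]
ee_rot: [0.0, 0.982, 0.188, 0.0]
force: [0.5, -0.6, -0.1]
grip_width: -0.001
grip_force: 0.0
```

Emit:
{"op": "send_rows", "data": {
  "targets": [
    {"offset": [0,3,0],"spin": 0},
    {"offset": [0,6,0],"spin": 0},
    {"offset": [0,9,0],"spin": 0},
    {"offset": [0,12,0],"spin": 0},
    {"offset": [0,15,0],"spin": 0},
    {"offset": [0,18,0],"spin": 0},
    {"offset": [-0.4,21,0],"spin": 0},
    {"offset": [-0.7,23.6,0],"spin": 0}
  ]
}}

```text
time_s: 5.57
eef_pos: [466.2, 64.8, 226.4]
ee_rot: [-0.0, 0.982, 0.188, 0.0]
force: [1.3, -1.1, -0.2]
grip_width: -0.004
grip_force: 0.0
```

Emit:
{"op": "send_rows", "data": {
  "targets": [
    {"offset": [0,0,-2],"spin": 0},
    {"offset": [0,0,-4],"spin": 0},
    {"offset": [0,0,-6],"spin": 0},
    {"offset": [0,0,-7.5],"spin": 0},
    {"offset": [0,0,-8.5],"spin": 0},
    {"offset": [0,0,-9.2],"spin": 0},
    {"offset": [0,0,-9.2],"spin": 0},
    {"offset": [0,0,-9.2],"spin": 0}
  ]
}}

```text
time_s: 6.23
eef_pos: [466.8, 63.0, 134.6]
ee_rot: [0.0, 0.982, 0.188, 0.0]
force: [0.7, -0.7, -0.1]
grip_width: -0.001
grip_force: 0.0
```

```bash
python3 - <<'E'
from h import *
for cam in("scene","wrist"):
    I,D=ctrl.capture(cam)
    if cam=="scene":A=I
cv2.imwrite("pics/f.png",np.hstack([cv2.resize(x,(400,300)) for x in(A,I)])[...,::-1])
E
```

```text
(no output)
```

View pics/f.png

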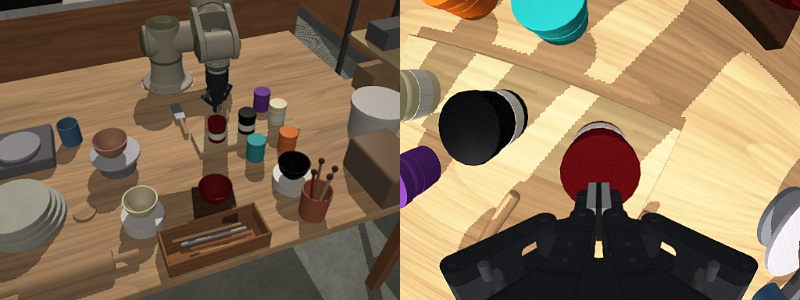

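Emit:
{"op": "send_rows", "data": {
  "targets": [
    {"offset": [0,0,0],"spin": 0},
    {"offset": [0,0,0],"spin": 0},
    {"offset": [0,0,0],"spin": 0},
    {"offset": [0,0,0],"spin": 0},
    {"offset": [0,0,0],"spin": 0},
    {"offset": [0,0,0],"spin": 0},
    {"offset": [0,0,0],"spin": 0},
    {"offset": [0,0,0],"spin": 0}
  ]
}}

```text
time_s: 7.0
eef_pos: [466.7, 63.0, 134.3]
ee_rot: [0.0, 0.982, 0.188, 0.0]
force: [1.1, -0.4, -0.4]
grip_width: -0.002
grip_force: 0.0
```

Emit:
{"op": "send_rows", "data": {
  "targets": [
    {"offset": [0,0,0],"spin": 0},
    {"offset": [0,0,0],"spin": 0},
    {"offset": [0,0,0],"spin": 0},
    {"offset": [0,0,0],"spin": 0},
    {"offset": [0,0,0],"spin": 0},
    {"offset": [0,0,0],"spin": 0},
    {"offset": [0,0,0],"spin": 0},
    {"offset": [0,0,0],"spin": 0}
  ]
}}

```text
time_s: 7.67
eef_pos: [466.7, 63.0, 134.3]
ee_rot: [0.0, 0.982, 0.188, 0.0]
force: [0.7, 0.2, 0.2]
grip_width: -0.001
grip_force: 0.0
```

Emit:
{"op": "send_rows", "data": {
  "targets": [
    {"offset": [0,0,0],"spin": 0},
    {"offset": [0,0,0],"spin": 0},
    {"offset": [0,0,0],"spin": 0},
    {"offset": [0,0,0],"spin": 0},
    {"offset": [0,0,0],"spin": 0},
    {"offset": [0,0,0],"spin": 0},
    {"offset": [0,0,0],"spin": 0},
    {"offset": [0,0,0],"spin": 0}
  ]
}}

```text
time_s: 8.33
eef_pos: [466.6, 63.0, 134.3]
ee_rot: [-0.0, 0.982, 0.188, -0.0]
force: [-0.5, 0.2, -0.4]
grip_width: 0.002
grip_force: 0.0
```

Emit:
{"op": "send_rows", "data": {
  "targets": [
    {"offset": [0,0,0],"spin": 0},
    {"offset": [0,0,0],"spin": 0},
    {"offset": [0,0,0],"spin": 0},
    {"offset": [0,0,0],"spin": 0},
    {"offset": [0,0,0],"spin": 0},
    {"offset": [0,0,0],"spin": 0}
  ]
}}

```text
time_s: 8.83
eef_pos: [466.6, 63.0, 134.3]
ee_rot: [-0.0, 0.982, 0.188, -0.0]
force: [-0.3, -0.5, 0.9]
grip_width: -0.003
grip_force: 0.0
```

The final picture shows the shut fingertips over the red lid (600,185 in the wrist view), with nothing moved.

```bash
python3 -c "
from rig import ctrl;print(ctrl.finish_job())"
```

```text
the job is handed in; nothing more can be done
None
```

I pointed about 3 cm above the unglazed bowl for over two seconds, then the same above the red jar, which matches the bowl on the wooden block; I handed the job in at about 9 s, fingertips still over the jar and nothing touched.

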